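# Right the fallen staining pot and put its lid on

## Robot

A 6-joint arm with a two-finger parallel gripper is mounted at the origin on the work surface. World frame = base frame: x ahead of the robot, y to its left, z up, the work surface at z = 0. Lengths are in m, angles in rad, forces in N, time in s.
With the tool pointing down it reaches from about 0.375 to 0.9 m from the base axis. Payload 3.1 kg.
Tool frame: the origin (TCP) lies midway between the tips of the shut fingers; the grasp point (between the pads) lies 19 mm behind it (manip.pinch_z is the distance from the TCP to the grasp point, in m); z points along the fingers, y is the line along which they close (so a half turn about z gives the same grasp; the last joint's range is limited). The gripper opens to 85 mm and grips with 20 to 120 N. Pads are 22 mm wide; open, the fingers measure 114 mm over their backs; the gripper's body (76 mm by 85 mm) begins 54 mm behind the grasp point. The pads swing forward as they close: fully open they stand 13 mm farther back than shut.
Start: joints at [-1.3, 0.527, 1.433, -0, 1.181, -0.178], TCP at [0.271, -0.563, 0.231] pointing down, gripper open.
Joint ranges: [-3.08, 3.08], [-0.75, 2.2], [0.22, 2.44], [-1.43, 4.57], [0, 2.65], [-2.85, 2.85]. Speed limits (rad/s): [2.79, 2.79, 3.14, 3.14, 3.14, 3.14].

## Interface

Orientations are given as a unit quaternion [x, y, z, w].
In Python, from station import manip, viewer, ticket gives the robot as it stands.
- The arm moves only by the shell command python3 -m creep 'ROWS' [FORCE]. ROWS is JSON, a list of rows, each an object with "slide": the shift along the tool's x, y, z in cm, a list of three; "angular": the turn, a rotation vector about the tool's x, y, z in rad, a list of three; "claw": the opening, from -1 (shut) to 1 (fully open). A call has 1 to 10 rows; each row shifts and turns the commanded pose from where the row before left it, along the tool's axes as they then stand; what a row does not reach is not made up. A row lasts 1/12 s, in which the tool goes at most 41.7 mm and 7.16 degrees, less where a joint would pass 70% of its speed; a pose out of reach is approached as far as the arm can. A call with a gripper value outside its range is refused whole. The fingers move at their own pace and stop on an object; FORCE is the grip in N (left out, the last holds). Time passes only in rows, so rows that do not move let the fingers close. It gives the time, the measured TCP pose, the force, the opening and the grip force at its end, in the units of the state.
- manip.sense(): the state, without advancing time (a new reading comes with each control period).
- viewer.snapshot(name): name is "scene" or "top" or "wrist"; returns the picture (480x640x3 uint8, blue, green, red); there is no depth.
- viewer.calibration(name): a dict with "fov_y" (degrees; the focal length in pixels is half the picture's height over the tangent of half this angle, whatever the lens; pixels are square), "cx", "cy" (the principal point, pixels), "k1" (the pictures are not rectified: a ray, as slopes to the right and down, at radius r is drawn at 1 + k1 r^2 times it, then the intrinsics apply), "T" (4x4, takes a point from camera to world coordinates); the wrist camera has in their place "tool_from_camera" (4x4, takes a point from camera to tool coordinates, whose origin is the TCP and whose axes are the flange's). Camera axes: x right, y up, looking along -z (the intrinsics and any distortion apply to the point x, -y, -z); pixel columns grow to the right and rows downward; lengths in m; the calibration is good to about 2 mm. A picture is of the moment at which its call begins: read the wrist's pose just before it. calibration takes no time and is no camera call.
- ticket.sign_off(): hands the job in; it is judged then, once.
The state is a dict: "t": time; "q": joint angles; "qd": joint speeds; "tau": joint torques, N m; "tcp_pos": TCP position; "tool_rot": TCP orientation; "force": force on the tool from outside, world axes, zero at the start; "ft_torque": the same for the moment, N m; "finger_gap": opening from 0.0 (shut) to 1.0 (fully open); "gripper_force": force on a finger pad.
Only numpy, scipy, OpenCV 4.12 (cv2) and the standard library are available. Lean on these libraries where they do the work, as an engineer would, in place of code of your own. Each camera call takes 0.05 s, during which the arm holds its last target. There are 200 camera calls.

## Task

The slim white staining pot has been knocked over on the grey work board. Stand it upright on the board, then set the small loose lid that fits it onto its rim, plug side down, without dropping or banging it, so that it sits fully home and level all round. The wide lid belongs to the shallow dish: leave it and everything else where they are.

Things in the scene. Friction and masses are not known exactly. Their poses are not given: they have to be found in the camera images.
- pot: The white ceramic staining pot, a straight cylinder, bottom closed, top open: outer diameter 58 mm, height 100 mm, wall 4 mm (inner diameter 50 mm), about 0.22 kg. Origin: centre of its underside; z axis along the pot from bottom to mouth. At the start it lies on its side on the board (z axis level, mouth towards the robot's left (+y), up to 45 degrees either way).
- pot_mouth (a point): Centre of the pot's mouth, in the plane of the rim, 100 mm from the pot's origin along its z axis.
- lid: The small white ceramic lid that fits the pot: round flange 68 mm wide, 6 mm thick; under it a centred plug 44 mm wide, 8 mm deep; on top an upright round knob 24 mm wide, 34 mm tall. 48 mm high, 0.09 kg. Origin: centre of the plug's underside, z up through the knob. It starts standing level on its plug on the board, left or right of the pot. Seated, its origin is 92 mm above the pot's.
- lid_knob (a point): Point on the small lid's axis at mid height of the knob, 32 mm above the lid's origin (the knob spans 14 to 48 mm).
- wide_lid: A wider lid of the same white ceramic and shape, flange 104 mm, plug 83 mm, same knob. It does not fit the pot. Stands level on the board on the other side of the pot. Origin as for the small lid. Leave alone.
- board: Flat grey work board fixed to the bench, 340 mm (x) by 600 mm (y), 6 mm thick. Origin at the centre of its underside, so its top is 6 mm above the origin (and above the bench).
- dish: White ceramic shallow dish, diameter 100 mm, 42 mm high, open, standing at the far side of the board. Origin at the centre of its underside. Leave alone.
- bottle: Small amber bottle with black cap, diameter 42 mm, 85 mm tall, standing at a far corner of the board. Origin at the centre of its underside. Leave alone.
- slide_box: Flat grey box for slides, 60 x 100 x 34 mm, at a far corner of the board. Origin at the centre of its underside. Leave alone.
- reagent: White reagent bottle, diameter 72 mm, 170 mm tall, on the bench to the right of the board. Origin at the centre of its underside. Leave alone.
- beaker: Glass beaker, diameter 80 mm, 100 mm tall, on the bench to the right of the board, nearer the robot. Origin at the centre of its underside. Leave alone.

How it is judged:
On the way:
1. the pot stands upright on the board (angle between pot's own z axis and vertical below 0.06 rad and z of pot in the frame of board between 0.002 and 0.01 m and x of pot in the frame of board between -0.165 and 0.165 m and y of pot in the frame of board between -0.295 and 0.295 m), for 0.2 s.
At the end, for the whole second after the job is handed in: The pot stands upright (within 3.4 degrees) on the grey board, its origin within the board's outline and at the board's top; the small lid, plug down, is level within 2.9 degrees, within 6 mm of the pot's axis and home on the rim (its origin 89.5 to 94.5 mm above the pot's underside); both at rest (all of step 1 and angle between lid's own z axis and vertical below 0.05 rad and z of lid in the frame of pot between 0.0895 and 0.0945 m and horizontal distance between lid and pot_mouth below 0.006 m and linear speed of each of pot, lid below 0.02 m/s); the robot touches nothing.
It fails at once if another thing (wide lid, dish, small bottle, slide box, reagent bottle, beaker) is moved by more than 30 mm or tipped (distance of any of wide_lid, dish, bottle, slide_box, reagent, beaker from where it was at the start of the episode above 0.03 m or angle between any of wide_lid, dish, bottle, slide_box, reagent, beaker's own z axis and vertical above 0.4 rad).
It fails at once if the lid is banged on the pot (more than 40 N between them) (contact force between lid and pot above 40 N).
It fails at once if the lid is let fall (out of the fingers and faster than 0.6 m/s, a fall of about 2 cm) (linear speed of lid above 0.6 m/s and contact force between lid and the fingers below 0.1 N).
It also fails if it takes over 54 s, if anything falls off the work surface, if the arm or the gripper's body presses on something with over 40 N, if the wrist force passes 120 N, or if a joint passes its speed limit or range.

## Working session

There is one attempt and no reset: what is moved stays moved. The work goes in short steps, Python scripts to look and compute and a shell command to move; the robot and the scene stay as the last step left them, time stands still between calls to the robot, and variables do not carry over. Pictures are saved under pics/ and viewed, at most 10 in all, crops included, and the job is handed in when it is done.

```bash
mkdir -p pics; ls
python3 - <<'E'
from station import manip, viewer
import cv2,numpy as np
s=manip.sense();print(s['t'],s['tcp_pos'],s['tool_rot'],s['finger_gap'],manip.pinch_z)
for n in('top','scene'):
    im=viewer.snapshot(n);cv2.imwrite(f'pics/{n}0.png',im)
    c=viewer.calibration(n);print(n,{k:np.round(v,3).tolist() for k,v in c.items()})
c=viewer.calibration('wrist');print({k:np.round(v,4).tolist() for k,v in c.items()})
E
```

```text
pics
0.0 [ 0.27100174 -0.56240758  0.2303412 ] [ 9.74927829e-01  2.22518633e-01 -5.26562778e-05 -1.08798440e-03] 1.0005945777541714 0.0187
top {'fov_y': 55.342, 'cx': 321.897, 'cy': 238.522, 'k1': -0.107, 'T': [[-0.013, 0.995, -0.104, 0.474], [-1.0, -0.013, -0.004, -0.122], [-0.006, 0.104, 0.995, 0.944], [0.0, 0.0, 0.0, 1.0]]}
scene {'fov_y': 57.646, 'cx': 321.471, 'cy': 239.136, 'k1': 0.004, 'T': [[0.151, -0.744, 0.651, 1.295], [0.988, 0.101, -0.113, -0.259], [0.018, 0.661, 0.75, 0.902], [0.0, 0.0, 0.0, 1.0]]}
{'fov_y': 62.8832, 'cx': 312.2433, 'cy': 242.0034, 'k1': -0.0144, 'tool_from_camera': [[-0.0005, 0.9648, 0.2631, 0.0669], [1.0, 0.001, -0.0016, 0.001], [-0.0018, 0.263, -0.9648, -0.1419], [0.0, 0.0, 0.0, 1.0]]}
```

View pics/top0.png

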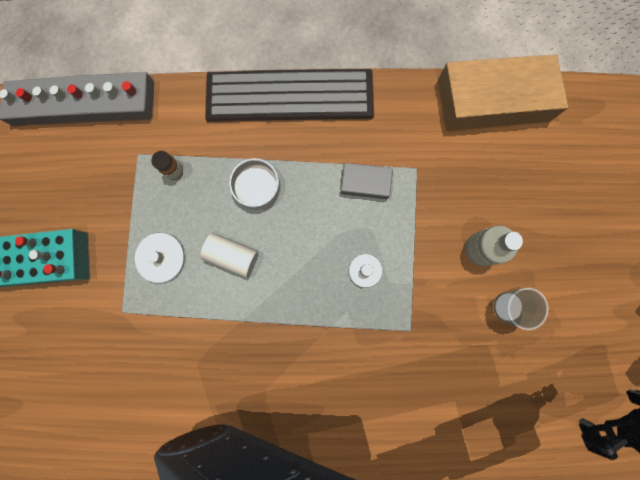

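View pics/scene0.png

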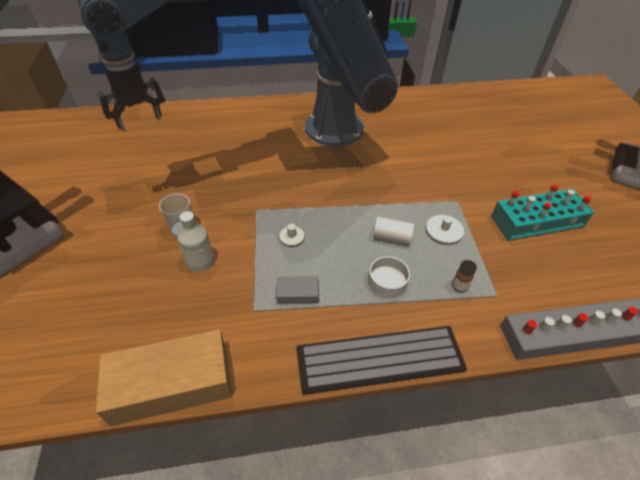

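The top view shows the pot lying at about (229,255), with its mouth to the left at about (207,246). The small lid is at (366,271) and the wide lid at (159,258). In the scene view the pot is at (394,231) and the small lid at (291,236).

```bash
cat > h.py <<'E'
from station import manip, viewer
import cv2, numpy as np
from scipy.spatial.transform import Rotation as R
def cam(n, s=None):
    c=viewer.calibration(n)
    if n=='wrist':
        A=np.eye(4);A[:3,:3]=R.from_quat(s['tool_rot']).as_matrix();A[:3,3]=s['tcp_pos']
        c['T']=A@np.array(c['tool_from_camera'])
    return c
def ray(c,uv):
    f=240/np.tan(np.radians(c['fov_y'])/2);K=np.array([[f,0,c['cx']],[0,f,c['cy']],[0,0,1]])
    p=cv2.undistortPoints(np.array(uv,float).reshape(-1,1,2),K,np.array([c['k1'],0,0,0.]))[:,0]
    T=np.array(c['T']);d=np.c_[p[:,0],-p[:,1],-np.ones(len(p))]@T[:3,:3].T
    return T[:3,3],d/np.linalg.norm(d,axis=1)[:,None]
def plane(c,uv,z):
    o,d=ray(c,uv);return o+d*((z-o[2])/d[:,2])[:,None]
def tri(c1,u1,c2,u2):
    o1,d1=ray(c1,u1);o2,d2=ray(c2,u2);d1=d1[0];d2=d2[0]
    k=np.linalg.lstsq(np.c_[d1,-d2],o2-o1,rcond=None)[0]
    a=o1+k[0]*d1;b=o2+k[1]*d2;return (a+b)/2,np.linalg.norm(a-b)
def blobs(im,thr=60,amin=150):
    g=im.min(2);m=cv2.morphologyEx((g>thr).astype(np.uint8),cv2.MORPH_OPEN,np.ones((3,3)))
    cs,_=cv2.findContours(m,cv2.RETR_EXTERNAL,cv2.CHAIN_APPROX_NONE)
    return [c for c in cs if cv2.contourArea(c)>amin]
E
python3 - <<'E'
from h import *
for n,box in(('top',(120,150,420,330)),('scene',(250,200,490,305))):
    im=cv2.imread(f'pics/{n}0.png');x0,y0,x1,y1=box
    print(n,im[250,300],im[255,229])
    for c in blobs(im,175,60):
        r=cv2.minAreaRect(c);u,v=r[0]
        if x0<u<x1 and y0<v<y1: print(np.round(np.array([*r[0],*r[1],r[2]]),1),cv2.contourArea(c))
print(plane(cam('top'),[[229,255],[252,264],[207,246]],.035),plane(cam('top'),[[366,271]],.025))
print(tri(cam('top'),[[229,255]],cam('scene'),[[394,231]]))
print(tri(cam('top'),[[367,268]],cam('scene'),[[291,231]]))
E
```

```text
top [164 173 168] [226 223 220]
[365. 270.  32.  32.  90.] 817.5
[226.1 253.3  50.8  22.6  23.2] 1051.5
[158.  257.5  49.   48.   90. ] 1858.5
[256.  186.5  37.   42.   90. ] 1228.0
scene [128 137 139] [ 54 100 153]
[387.5 277.5  19.   31.   90. ] 450.5
[291.5 236.5  13.   21.   90. ] 119.5
[394.1 225.9  37.5  11.2  11.3] 360.5
[445. 228.  26.  36.  90.] 711.5
[[0.53806517 0.06858702 0.035     ]
 [0.51954805 0.02220923 0.035     ]
 [0.55670202 0.11345857 0.035     ]] [[ 0.50311946 -0.20537142  0.025     ]]
(array([0.53846071, 0.07022425, 0.0322182 ]), np.float64(0.002097026729539795))
(array([ 0.50854271, -0.20583859,  0.04060245]), np.float64(0.0004372199921317195))
```

```bash
python3 -m creep '[{"slide":[2.8,-2.07,-0.2],"angular":[0,0,0],"claw":1},{"slide":[2.8,-2.07,-0.2],"angular":[0,0,0],"claw":1},{"slide":[2.8,-2.07,-0.2],"angular":[0,0,0],"claw":1},{"slide":[2.8,-2.07,-0.2],"angular":[0,0,0],"claw":1},{"slide":[2.8,-2.07,-0.2],"angular":[0,0,0],"claw":1},{"slide":[2.8,-2.07,-0.2],"angular":[0,0,0],"claw":1},{"slide":[2.8,-2.07,-0.2],"angular":[0,0,0],"claw":1},{"slide":[2.8,-2.07,-0.2],"angular":[0,0,0],"claw":1},{"slide":[2.8,-2.07,-0.2],"angular":[0,0,0],"claw":1},{"slide":[2.8,-2.07,-0.2],"angular":[0,0,0],"claw":1}]' 40
python3 -m creep '[{"slide":[2.8,-2.07,0],"angular":[0,0,0],"claw":1},{"slide":[2.8,-2.07,0],"angular":[0,0,0],"claw":1},{"slide":[2.8,-2.07,0],"angular":[0,0,0],"claw":1},{"slide":[2.8,-2.07,0],"angular":[0,0,0],"claw":1},{"slide":[0,0,0],"angular":[0,0,-0.12],"claw":1},{"slide":[0,0,0],"angular":[0,0,-0.12],"claw":1},{"slide":[0,0,0],"angular":[0,0,-0.12],"claw":1},{"slide":[0,0,0],"angular":[0,0,-0.12],"claw":1},{"slide":[0,0,0],"angular":[0,0,-0.12],"claw":1},{"slide":[0,0,0],"angular":[0,0,-0.12],"claw":1}]'
python3 -m creep '[{"slide":[0,0,0],"angular":[0,0,0],"claw":1},{"slide":[0,0,0],"angular":[0,0,0],"claw":1},{"slide":[0,0,0],"angular":[0,0,0],"claw":1}]'
python3 - <<'E'
from h import *
import json
s=manip.sense();print(s['q'],s['tcp_pos'],R.from_quat(s['tool_rot']).as_matrix().round(3))
im=viewer.snapshot('wrist');cv2.imwrite('pics/w1.png',im)
json.dump({k:np.array(s[k]).tolist() for k in('tcp_pos','tool_rot')},open('w1.json','w'))
E
```

```text
t: 0.93
tcp_pos: [0.4339, -0.2533, 0.2511]
tool_rot: [0.975, 0.222, -0.0, -0.0]
force: [0.3, 0.3, -0.4]
finger_gap: 1.0
gripper_force: 0.0
t: 1.77
tcp_pos: [0.4983, -0.1316, 0.2509]
tool_rot: [0.832, 0.554, -0.0, -0.0]
force: [-0.0, -0.4, -0.7]
finger_gap: 1.003
gripper_force: 0.0
t: 2.02
tcp_pos: [0.4985, -0.1318, 0.2511]
tool_rot: [0.835, 0.551, -0.0, -0.0]
force: [-0.7, 1.1, 1.0]
finger_gap: 1.003
gripper_force: 0.0
[-4.75508917e-01  3.55556034e-01  1.68008671e+00 -6.54426768e-06
  1.10640209e+00 -7.09402280e-02] [ 0.49849387 -0.13183333  0.2511361 ] [[ 0.394  0.919 -0.   ]
 [ 0.919 -0.394  0.   ]
 [ 0.    -0.    -1.   ]]
```

View pics/w1.png

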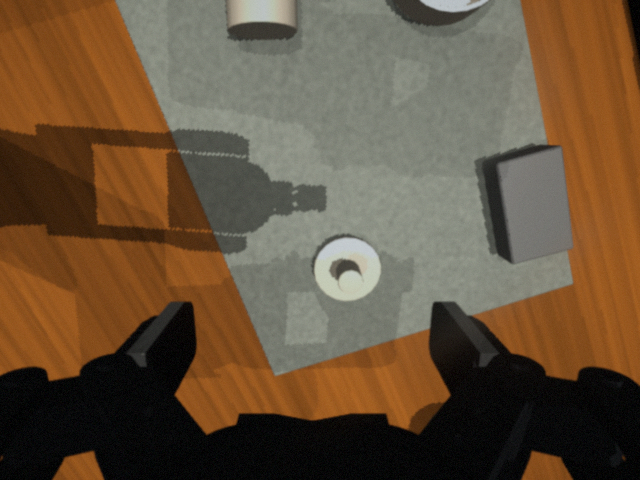

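The first wrist view has the small lid's flange at (347,268) and its knob top at (350,281). The pot's closed end is cut off at the top, near (262,30). I'll shift the camera towards the mouth for a second view.

```bash
python3 -m creep '[{"slide":[3.6,0,0],"angular":[0,0,0],"claw":1},{"slide":[3.6,0,0],"angular":[0,0,0],"claw":1},{"slide":[3.6,0,0],"angular":[0,0,0],"claw":1},{"slide":[0,0,0],"angular":[0,0,0],"claw":1},{"slide":[0,0,0],"angular":[0,0,0],"claw":1},{"slide":[0,0,0],"angular":[0,0,0],"claw":1}]'
cat >> h.py <<'E'
import json
def shot(name):
    s=manip.sense();im=viewer.snapshot('wrist');cv2.imwrite(f'pics/{name}.png',im)
    json.dump({k:np.array(s[k]).tolist() for k in('tcp_pos','tool_rot')},open(name+'.json','w'));return im
def load(name): return cv2.imread(f'pics/{name}.png'),cam('wrist',json.load(open(name+'.json')))
E
python3 - <<'E'
from h import *
shot('w2')
for n in('w1','w2'):
    im,c=load(n)
    for b in blobs(im,165,150):
        r=cv2.minAreaRect(b);print(n,np.round([*r[0],*r[1],r[2],cv2.contourArea(b)],1))
E
```

```text
t: 2.57
tcp_pos: [0.5407, -0.0325, 0.2511]
tool_rot: [0.834, 0.552, -0.0, 0.0]
force: [0.9, -0.5, 0.4]
finger_gap: 1.003
gripper_force: 0.0
w1 [ 347.   268.5   61.    64.    90.  3068. ]
w1 [453.5   5.   10.   63.   90.  402.5]
w1 [259.5  10.   20.   33.   90.  630.5]
w2 [336.6 351.6  26.2  54.2  60.1 606.5]
w2 [ 432.    97.   100.    86.    90.  6589.5]
w2 [ 262.   99.  130.   36.   90. 3350.]
```

View pics/w2.png

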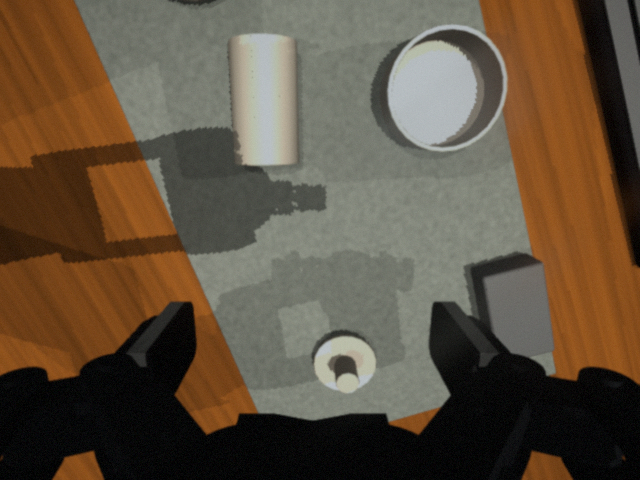

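The second wrist view has the pot's sides at columns 230–236 and 297–298. The mouth is at row 36–40, the bottom at row 164, and the lid's knob top is at (346,384).

Run:
```python
from h import *
_,c1=load('w1');_,c2=load('w2')
print('knobtop',tri(c1,[[350,280]],c2,[[346,383]]),'flange',tri(c1,[[347,268.5]],c2,[[345,362]]))
print(plane(c1,[[347,268.5]],.02),plane(c1,[[350,280]],.054))
P=plane(c2,[[230,40],[296,40],[236,162],[298,162]],.035);print(P.round(4))
m=(P[0]+P[1])/2;b=(P[2]+P[3])/2;print('mouth',m,'bottom',b,'len',np.linalg.norm(m-b),'az',np.degrees(np.arctan2(*(m-b)[1::-1])),'w',np.linalg.norm(P[0]-P[1]),np.linalg.norm(P[2]-P[3]))
print('pot height: top-cam vs wrist',tri(cam('top'),[[229,255]],c2,[[265,100]]))
s=manip.sense();print(s['tcp_pos'],s['q'].round(2) if hasattr(s['q'],'round') else s['q'])
```

```text
knobtop (array([ 0.50663047, -0.2018051 ,  0.0587963 ]), np.float64(0.0010130614630301433)) flange (array([ 0.50672013, -0.20636816,  0.01521928]), np.float64(0.0005063980906328412))
[[ 0.50673032 -0.20455795  0.02      ]] [[ 0.50682418 -0.20389891  0.054     ]]
[[0.5346 0.1246 0.035 ]
 [0.5851 0.103  0.035 ]
 [0.4956 0.0327 0.035 ]
 [0.5467 0.0109 0.035 ]]
mouth [0.55987784 0.11378356 0.035     ] bottom [0.52114904 0.02175235 0.035     ] len 0.09984819941563446 az 67.17754849734635 w 0.05490567280722742 0.05558446627588175
pot height: top-cam vs wrist (array([0.53979698, 0.07305993, 0.01251262]), np.float64(0.0005463170771824473))
[ 0.54054413 -0.03307647  0.25118943] [-0.27  0.39  1.62 -0.    1.13  0.14]
```

```bash
python3 -m creep '[{"slide":[0,0,0],"angular":[0,-0.122,0],"claw":1},{"slide":[0,0,0],"angular":[0,-0.122,0],"claw":1},{"slide":[0,0,0],"angular":[0,-0.122,0],"claw":1},{"slide":[0,0,0],"angular":[0,-0.122,0],"claw":1},{"slide":[0,0,0],"angular":[0,-0.122,0],"claw":1},{"slide":[0,0,0],"angular":[0,0,0],"claw":1}]'
python3 -m creep '[{"slide":[3,-0.78,1.1],"angular":[0,0,0],"claw":1},{"slide":[3,-0.78,1.1],"angular":[0,0,0],"claw":1},{"slide":[3,-0.78,1.1],"angular":[0,0,0],"claw":1},{"slide":[3,-0.78,1.1],"angular":[0,0,0],"claw":1},{"slide":[3,-0.78,1.1],"angular":[0,0,0],"claw":1},{"slide":[0,0,0],"angular":[0,0,0],"claw":1},{"slide":[0,0,0],"angular":[0,0,0],"claw":1},{"slide":[0,0,0],"angular":[0,0,0],"claw":1}]'
cat >> h.py <<'E'
def delta(p,r=None):
    "shift (cm, tool axes) to world point p; r: target rotation -> rotvec in tool axes"
    s=manip.sense();A=R.from_quat(s['tool_rot'])
    print('slide cm',(A.inv().apply(np.array(p)-s['tcp_pos'])*100).round(2), 'tcp',np.round(s['tcp_pos'],4))
    if r is not None: print('angular',(A.inv()*r).as_rotvec().round(3))
E
python3 - <<'E'
from h import *
t=np.radians(67.2);x=np.array([np.cos(t),np.sin(t),0]);y=np.array([x[1],-x[0],0]);z=np.array([0,0,-1.])
B=R.from_matrix(np.c_[x,y,z])*R.from_rotvec([0,-.61,0])
g=np.array([.5211,.0217,.035])+.06*x;p=g+.022*B.apply([0,0,1])+[0,0,.002];print(p,manip.sense()['q'])
delta(p,B)
E
```

```text
t: 3.12
tcp_pos: [0.5409, -0.031, 0.2486]
tool_rot: [0.794, 0.527, -0.253, 0.165]
force: [0.6, 0.6, 0.3]
finger_gap: 0.997
gripper_force: 0.0
t: 3.78
tcp_pos: [0.5414, 0.0653, 0.1214]
tool_rot: [0.796, 0.525, -0.25, 0.166]
force: [0.4, 0.3, 1.5]
finger_gap: 1.0
gripper_force: 0.0
[0.53946704 0.06539347 0.01896774] [ 0.1771536   0.76048984  1.49249379 -0.52137057  1.29346108  0.8312777 ]
slide cm [ 5.81 -0.19  8.44] tcp [0.5414 0.0653 0.1214]
angular [-0.002 -0.001 -0.005]
```

```bash
python3 -m creep '[{"slide":[1.16,-0.04,1.68],"angular":[0,0,0],"claw":1},{"slide":[1.16,-0.04,1.68],"angular":[0,0,0],"claw":1},{"slide":[1.16,-0.04,1.68],"angular":[0,0,0],"claw":1},{"slide":[1.16,-0.04,1.68],"angular":[0,0,0],"claw":1},{"slide":[1.16,-0.04,1.68],"angular":[0,0,0],"claw":1},{"slide":[0,0,0],"angular":[0,0,0],"claw":1},{"slide":[0,0,0],"angular":[0,0,0],"claw":1}]'
python3 - <<'E'
from h import *
shot('w3')
E
```

```text
t: 4.37
tcp_pos: [0.5392, 0.0657, 0.0194]
tool_rot: [0.796, 0.525, -0.25, 0.166]
force: [0.5, 0.1, 0.4]
finger_gap: 0.999
gripper_force: 0.0
```

View pics/w3.png

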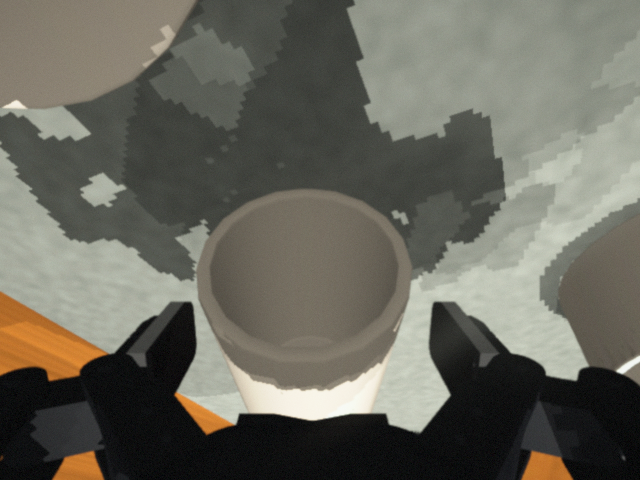

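The pot's mouth, at (304,275), lies centred between the open fingers at columns 195 and 432. I'll close the gripper now.

```bash
python3 -m creep '[{"slide":[0,0,0],"angular":[0,0,0],"claw":-1},{"slide":[0,0,0],"angular":[0,0,0],"claw":-1},{"slide":[0,0,0],"angular":[0,0,0],"claw":-1},{"slide":[0,0,0],"angular":[0,0,0],"claw":-1},{"slide":[0,0,0],"angular":[0,0,0],"claw":-1},{"slide":[0,0,0],"angular":[0,0,0],"claw":-1},{"slide":[0,0,0],"angular":[0,0,0],"claw":-1},{"slide":[0,0,0],"angular":[0,0,0],"claw":-1}]' 60
python3 - <<'E'
from h import *
p=manip.sense()['tcp_pos'];delta(np.array(p)+[0,0,.09])
E
```

```text
t: 5.08
tcp_pos: [0.5398, 0.0673, 0.0204]
tool_rot: [0.796, 0.526, -0.25, 0.167]
force: [-0.1, 1.0, 5.1]
finger_gap: 0.671
gripper_force: 63.0
slide cm [-5.15  0.03 -7.38] tcp [0.5398 0.0673 0.0204]
```

Gripped at a gap of 0.671, about 57 mm. Next I lift 9 cm and turn the pot by +1.571 rad about tool y.

```bash
python3 -m creep '[{"slide":[-1.29,0,-1.84],"angular":[0,0,0],"claw":-1},{"slide":[-1.29,0,-1.84],"angular":[0,0,0],"claw":-1},{"slide":[-1.29,0,-1.84],"angular":[0,0,0],"claw":-1},{"slide":[-1.29,0,-1.84],"angular":[0,0,0],"claw":-1},{"slide":[0,0,0],"angular":[0,0,0],"claw":-1}]'
python3 -m creep '[{"slide":[0,0,0],"angular":[0,0.11,0],"claw":-1},{"slide":[0,0,0],"angular":[0,0.11,0],"claw":-1},{"slide":[0,0,0],"angular":[0,0.11,0],"claw":-1},{"slide":[0,0,0],"angular":[0,0.11,0],"claw":-1},{"slide":[0,0,0],"angular":[0,0.11,0],"claw":-1},{"slide":[0,0,0],"angular":[0,0.11,0],"claw":-1},{"slide":[0,0,0],"angular":[0,0.11,0],"claw":-1}]'
python3 -m creep '[{"slide":[0,0,0],"angular":[0,0.11,0],"claw":-1},{"slide":[0,0,0],"angular":[0,0.11,0],"claw":-1},{"slide":[0,0,0],"angular":[0,0.11,0],"claw":-1},{"slide":[0,0,0],"angular":[0,0.11,0],"claw":-1},{"slide":[0,0,0],"angular":[0,0.11,0],"claw":-1},{"slide":[0,0,0],"angular":[0,0.11,0],"claw":-1},{"slide":[0,0,0],"angular":[0,0.11,0],"claw":-1},{"slide":[0,0,0],"angular":[0,0,0],"claw":-1},{"slide":[0,0,0],"angular":[0,0,0],"claw":-1}]'
python3 - <<'E'
from h import *
s=manip.sense();print(s['q']);A=R.from_quat(s['tool_rot'])
t=np.radians(67.2);x=np.array([np.cos(t),np.sin(t),0]);y=np.array([x[1],-x[0],0]);z=np.array([0,0,-1.])
B=R.from_matrix(np.c_[x,y,z])*R.from_rotvec([0,-.61+np.pi/2,0]);delta(s['tcp_pos'],B)
g=s['tcp_pos']-.022*A.apply([0,0,1]);print('grasp',g)
im=viewer.snapshot('scene');cv2.imwrite('pics/s4.png',cv2.resize(im[120:320,230:500],None,fx=2.5,fy=2.5))
E
```

```text
t: 5.5
tcp_pos: [0.5413, 0.0676, 0.1125]
tool_rot: [0.797, 0.526, -0.247, 0.168]
force: [1.3, 1.0, -2.7]
finger_gap: 0.664
gripper_force: 65.0
t: 6.08
tcp_pos: [0.5386, 0.067, 0.1086]
tool_rot: [0.831, 0.55, 0.069, -0.044]
force: [-1.1, 0.5, -3.1]
finger_gap: 0.667
gripper_force: 64.9
t: 6.83
tcp_pos: [0.5373, 0.0664, 0.1059]
tool_rot: [0.754, 0.496, 0.358, -0.241]
force: [0.2, 0.3, -2.6]
finger_gap: 0.669
gripper_force: 65.0
[-0.55373973  0.76806778  1.96767242  1.13280684  1.01382285 -1.08356004]
slide cm [0. 0. 0.] tcp [0.5373 0.0664 0.1059]
angular [-0.001  0.069 -0.009]
grasp [0.53073207 0.05064126 0.1197336 ]
```

View pics/s4.png

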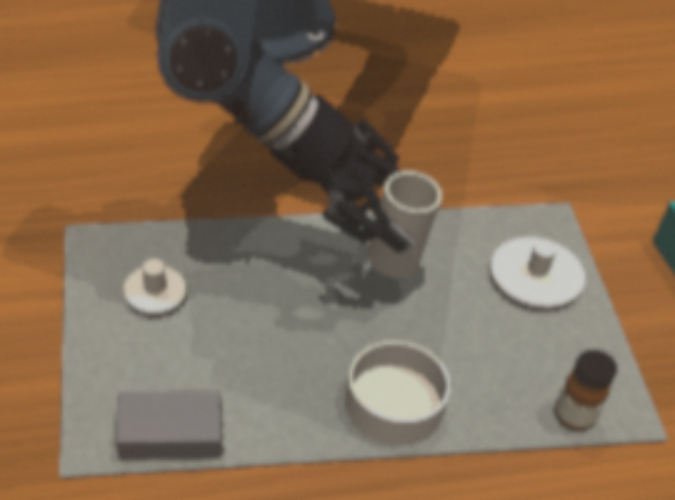

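The pot hangs nearly upright, mouth up at (412,195) in the crop. I'll finish the last 0.07 rad of turn and lower it.

```bash
python3 -m creep '[{"slide":[0,0,0],"angular":[0,0.069,-0.009],"claw":-1},{"slide":[-1.15,0,0.8],"angular":[0,0,0],"claw":-1},{"slide":[-1.15,0,0.8],"angular":[0,0,0],"claw":-1},{"slide":[-1.15,0,0.8],"angular":[0,0,0],"claw":-1},{"slide":[0,0,0],"angular":[0,0,0],"claw":-1},{"slide":[0,0,0],"angular":[0,0,0],"claw":-1},{"slide":[0,0,0],"angular":[0,0,0],"claw":-1}]'
python3 - <<'E'
from h import *
s=manip.sense();A=R.from_quat(s['tool_rot'])
t=np.radians(67.2);x=np.array([np.cos(t),np.sin(t),0]);y=np.array([x[1],-x[0],0]);z=np.array([0,0,-1.])
B=R.from_matrix(np.c_[x,y,z])*R.from_rotvec([0,-.61+np.pi/2,0]);delta(s['tcp_pos']-np.array([0,0,.01]),B)
print('grasp',s['tcp_pos']-.022*A.apply([0,0,1]))
E
```

```text
t: 7.47
tcp_pos: [0.5382, 0.0684, 0.0666]
tool_rot: [0.736, 0.493, 0.386, -0.256]
force: [-0.9, 1.0, -1.9]
finger_gap: 0.673
gripper_force: 64.9
slide cm [-0.82 -0.    0.57] tcp [0.5382 0.0684 0.0666]
angular [-0.002 -0.003  0.007]
grasp [0.53120403 0.05173512 0.07918649]
```

```bash
python3 -m creep '[{"slide":[-0.25,0,0.17],"angular":[0,0,0],"claw":-1},{"slide":[-0.25,0,0.17],"angular":[0,0,0],"claw":-1},{"slide":[-0.25,0,0.17],"angular":[0,0,0],"claw":-1},{"slide":[0,0,0],"angular":[0,0,0],"claw":-1},{"slide":[0,0,0],"angular":[0,0,0],"claw":-1}]'; python3 -m creep '[{"slide":[-0.12,0,0.09],"angular":[0,0,0],"claw":-1},{"slide":[0,0,0],"angular":[0,0,0],"claw":-1},{"slide":[0,0,0],"angular":[0,0,0],"claw":-1}]'; python3 -m creep '[{"slide":[-0.12,0,0.09],"angular":[0,0,0],"claw":-1},{"slide":[0,0,0],"angular":[0,0,0],"claw":-1},{"slide":[0,0,0],"angular":[0,0,0],"claw":-1}]'
```

```text
t: 7.88
tcp_pos: [0.5379, 0.0674, 0.0564]
tool_rot: [0.737, 0.492, 0.386, -0.256]
force: [0.3, -0.6, -3.6]
finger_gap: 0.672
gripper_force: 64.9
t: 8.13
tcp_pos: [0.538, 0.0677, 0.0559]
tool_rot: [0.736, 0.492, 0.387, -0.257]
force: [-1.2, -1.4, 4.2]
finger_gap: 0.67
gripper_force: 65.5
t: 8.38
tcp_pos: [0.5382, 0.068, 0.0559]
tool_rot: [0.736, 0.491, 0.389, -0.257]
force: [-4.4, -4.7, 11.0]
finger_gap: 0.671
gripper_force: 66.0
```

```bash
python3 -m creep '[{"slide":[0,0,0],"angular":[0,0,0],"claw":-1},{"slide":[0,0,0],"angular":[0,0,0],"claw":-1},{"slide":[0,0,0],"angular":[0,0,0],"claw":-1}]' 20; python3 -m creep '[{"slide":[0,0,0],"angular":[0,0,0],"claw":0.36},{"slide":[0,0,0],"angular":[0,0,0],"claw":0.4},{"slide":[0,0,0],"angular":[0,0,0],"claw":0.5},{"slide":[0,0,0],"angular":[0,0,0],"claw":0.7},{"slide":[0,0,0],"angular":[0,0,0],"claw":1},{"slide":[0,0,0],"angular":[0,0,0],"claw":1},{"slide":[0,0,0],"angular":[0,0,0],"claw":1},{"slide":[0,0,0],"angular":[0,0,0],"claw":1}]'
python3 - <<'E'
from h import *
im=shot('w5')
t=viewer.snapshot('top')[200:330,150:400];s=viewer.snapshot('scene')[170:300,270:520]
cv2.imwrite('pics/m5.png',np.vstack([np.hstack([cv2.resize(t,(400,208)),cv2.resize(s,(400,208))]),np.hstack([cv2.resize(im,(480,360)),np.zeros((360,320,3),np.uint8)])]))
E
```

```text
t: 8.63
tcp_pos: [0.5382, 0.068, 0.0559]
tool_rot: [0.736, 0.491, 0.389, -0.257]
force: [-3.4, -4.3, 11.5]
finger_gap: 0.675
gripper_force: 66.0
t: 9.3
tcp_pos: [0.5379, 0.0677, 0.0533]
tool_rot: [0.737, 0.492, 0.386, -0.256]
force: [-0.3, -0.6, -0.9]
finger_gap: 1.0
gripper_force: 0.0
```

View pics/m5.png

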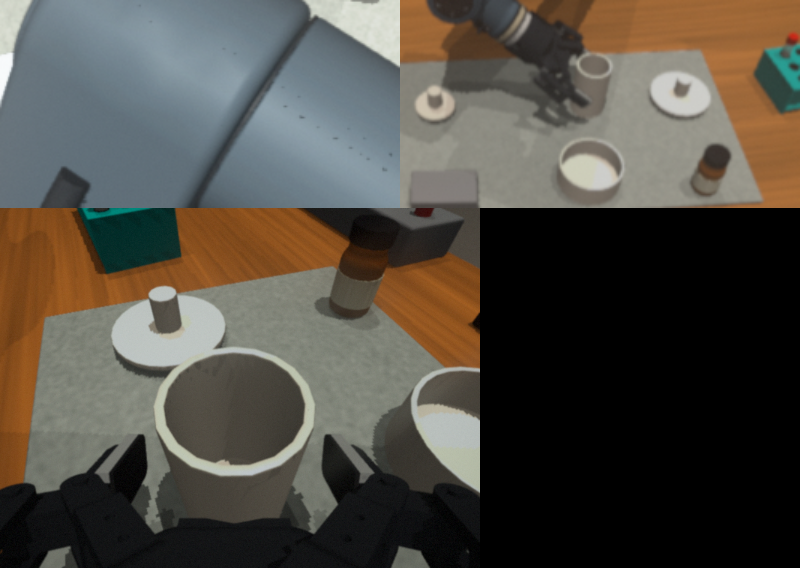

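The pot stands upright between the open fingers, with its mouth at about (235,410) in the wrist pane. I'll back out along −z and turn the tool to point down.

```bash
python3 -m creep '[{"slide":[0,0,-2],"angular":[0,0,0],"claw":1},{"slide":[0,0,-3.5],"angular":[0,0,0],"claw":1},{"slide":[0,0,-3.5],"angular":[0,0,0],"claw":1},{"slide":[0,0,-3.5],"angular":[0,0,0],"claw":1},{"slide":[2.5,0,-3],"angular":[0,0,0],"claw":1},{"slide":[2.5,0,-2],"angular":[0,0,0],"claw":1}]'
python3 -m creep '[{"slide":[0,0,0],"angular":[0,-0.12,0],"claw":1},{"slide":[0,0,0],"angular":[0,-0.12,0],"claw":1},{"slide":[0,0,0],"angular":[0,-0.12,0],"claw":1},{"slide":[0,0,0],"angular":[0,-0.12,0],"claw":1},{"slide":[0,0,0],"angular":[0,-0.12,0],"claw":1},{"slide":[0,0,0],"angular":[0,-0.12,0],"claw":1},{"slide":[0,0,0],"angular":[0,-0.12,0],"claw":1},{"slide":[0,0,0],"angular":[0,-0.12,0],"claw":1},{"slide":[0,0,0],"angular":[0,0,0],"claw":1},{"slide":[0,0,0],"angular":[0,0,0],"claw":1}]'
python3 - <<'E'
from h import *
t=np.radians(67.2);x=np.array([np.cos(t),np.sin(t),0]);y=np.array([x[1],-x[0],0]);z=np.array([0,0,-1.])
D=R.from_matrix(np.c_[x,y,z]);s=manip.sense();delta(np.array([s['tcp_pos'][0],s['tcp_pos'][1],.25]),D)
E
```

```text
t: 9.95
tcp_pos: [0.4932, -0.0414, 0.1954]
tool_rot: [0.738, 0.491, 0.387, -0.255]
force: [0.9, -0.4, 0.2]
finger_gap: 1.001
gripper_force: 0.0
t: 10.78
tcp_pos: [0.493, -0.0367, 0.1943]
tool_rot: [0.831, 0.557, 0.003, -0.001]
force: [-1.0, 0.5, 1.0]
finger_gap: 1.001
gripper_force: 0.0
slide cm [ 0.03  0.01 -5.57] tcp [ 0.493  -0.0367  0.1943]
angular [ 0.002 -0.006  0.008]
```

```bash
python3 -m creep '[{"slide":[0,0,-2.8],"angular":[0,-0.006,0.008],"claw":1},{"slide":[0,0,-2.8],"angular":[0,0,0],"claw":1},{"slide":[0,0,0],"angular":[0,0,0],"claw":1},{"slide":[0,0,0],"angular":[0,0,0],"claw":1},{"slide":[0,0,0],"angular":[0,0,0],"claw":1}]'; python3 -c "
from h import *
shot('w6')"; python3 -m creep '[{"slide":[-3.3,-2,0],"angular":[0,0,0],"claw":1},{"slide":[-3.3,-2,0],"angular":[0,0,0],"claw":1},{"slide":[-3.3,-2,0],"angular":[0,0,0],"claw":1},{"slide":[0,0,0],"angular":[0,0,0],"claw":1},{"slide":[0,0,0],"angular":[0,0,0],"claw":1},{"slide":[0,0,0],"angular":[0,0,0],"claw":1}]'
python3 - <<'E'
from h import *
shot('w7')
cv2.imwrite('pics/m6.png',np.hstack([cv2.resize(cv2.imread(f'pics/{n}.png'),(400,300)) for n in('w6','w7')]))
E
```

```text
t: 11.2
tcp_pos: [0.492, -0.0394, 0.2495]
tool_rot: [0.835, 0.551, -0.0, 0.001]
force: [-0.5, 1.2, -0.0]
finger_gap: 0.999
gripper_force: 0.0
t: 11.75
tcp_pos: [0.3988, -0.1064, 0.2497]
tool_rot: [0.835, 0.551, 0.0, 0.001]
force: [-0.6, 0.0, -0.2]
finger_gap: 0.998
gripper_force: 0.0
```

View pics/m6.png

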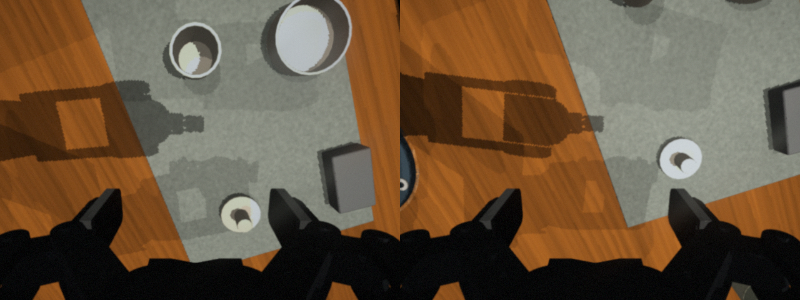

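In w6 the pot mouth is at about (312,80) full-size and the lid at (384,341). In w7 the lid is at (450,253) and the pot is out of frame, so I'll use w6 with the top and scene cameras for the rim.

Run:
```python
from h import *
c6=load('w6');c7=load('w7')
T=viewer.snapshot('top');S=viewer.snapshot('scene');cv2.imwrite('pics/t8.png',T);cv2.imwrite('pics/s8.png',S)
def near(im,u,v,d,thr):
    out=[]
    for b in blobs(im,thr,100):
        (x,y),a,t=cv2.fitEllipse(b)
        if abs(x-u)<d and abs(y-v)<d: print(thr,np.round([x,y,*a,t],1),cv2.contourArea(b),cv2.boundingRect(b))
for th in(110,150,170,185): print('w6');near(c6[0],312,80,25,th);near(c6[0],384,341,15,th)
for th in(150,170): print('w7');near(c7[0],450,253,15,th)
from station import viewer
ct=cam('top')
o=np.array([.531,.0515,.106])
M=np.linalg.inv(np.array(ct['T']));q=M[:3,:3]@o+M[:3,3];print('exp top',q)
for th in(150,180,200): print('top');near(T,240,258,25,th)
for th in(100,130,150): print('scene');near(S,400,215,30,th)
```

```text
w6
w6
150 [312.4  79.4  82.4  87.9 179.2] 5689.5 (271, 35, 84, 89)
150 [385.5 343.1  54.9  62.1  79.7] 2679.5 (355, 316, 62, 56)
w6
170 [312.3  79.5  81.2  86.9 178.7] 5539.5 (272, 36, 82, 88)
170 [385.5 342.5  50.   56.7  79.4] 1358.5 (356, 316, 61, 53)
w6
185 [307.1 104.2  13.3  28.5  36.5] 287.0 (297, 92, 21, 25)
w7
150 [449.5 254.1  62.5  69.2  57.7] 3394.5 (416, 222, 68, 65)
w7
170 [449.3 254.1  61.3  67.9  58.3] 3266.0 (416, 223, 67, 64)
exp top [-0.16917291 -0.03241399 -0.84044364]
top
150 [262.1 240.8 163.9 343.1  89.9] 36770.0 (123, 155, 293, 172)
top
180 [234.6 261.7  13.8  16.7  58.3] 165.5 (227, 255, 17, 16)
top
200 [234.7 261.4  12.8  15.1  53.4] 142.5 (228, 255, 15, 15)
scene
scene
scene
```

Run:
```python
from h import *
_,c6=load('w6');_,c7=load('w7');_,c1=load('w1')
print('lid',tri(c6,[[385.5,343]],c7,[[449.5,254]]),plane(c6,[[385.5,343]],.02),plane(c7,[[449.5,254]],.02),plane(c1,[[347,268.5]],.02))
print('pot',plane(c6,[[312.4,79.5]],.106))
# knob az choice: keep current tool yaw
delta([.5068,-.2045,.15])
```

```text
lid (array([ 0.50686029, -0.20550436,  0.01954193]), np.float64(0.00014339474096957493)) [[ 0.50691203 -0.20529646  0.02      ]] [[ 0.50671579 -0.20524213  0.02      ]] [[ 0.50672709 -0.20455711  0.02      ]]
pot [[0.53374112 0.05387538 0.106     ]]
slide cm [-4.89 13.68 10.05] tcp [ 0.3998 -0.1058  0.25  ]
```

```bash
python3 -m creep '[{"slide":[-0.98,2.74,2],"angular":[0,0,0],"claw":1},{"slide":[-0.98,2.74,2],"angular":[0,0,0],"claw":1},{"slide":[-0.98,2.74,2],"angular":[0,0,0],"claw":1},{"slide":[-0.98,2.74,2],"angular":[0,0,0],"claw":1},{"slide":[-0.98,2.74,2],"angular":[0,0,0],"claw":1},{"slide":[0,0,0],"angular":[0,0,0],"claw":1},{"slide":[0,0,0],"angular":[0,0,0],"claw":1},{"slide":[0,0,0],"angular":[0,0,0],"claw":1}]'
python3 - <<'E'
from h import *
t=np.radians(66.8);x=np.array([np.cos(t),np.sin(t),0]);y=np.array([x[1],-x[0],0]);z=np.array([0,0,-1.])
delta([.5068,-.205,.026],R.from_matrix(np.c_[x,y,z]))
E
```

```text
t: 12.57
tcp_pos: [0.5059, -0.204, 0.1502]
tool_rot: [0.834, 0.552, -0.0, 0.001]
force: [0.0, 0.0, 0.6]
finger_gap: 1.004
gripper_force: 0.0
slide cm [-0.04  0.12 12.42] tcp [ 0.5059 -0.204   0.1502]
angular [0.001 0.001 0.003]
```

```bash
python3 -m creep '[{"slide":[-0.04,0.12,2.5],"angular":[0,0,0],"claw":1},{"slide":[0,0,2.5],"angular":[0,0,0],"claw":1},{"slide":[0,0,2.5],"angular":[0,0,0],"claw":1},{"slide":[0,0,2.5],"angular":[0,0,0],"claw":1},{"slide":[0,0,1.5],"angular":[0,0,0],"claw":1},{"slide":[0,0,0.9],"angular":[0,0,0],"claw":1},{"slide":[0,0,0],"angular":[0,0,0],"claw":1},{"slide":[0,0,0],"angular":[0,0,0],"claw":1}]'; python3 -m creep '[{"slide":[0,0,0],"angular":[0,0,0],"claw":-0.2},{"slide":[0,0,0],"angular":[0,0,0],"claw":-0.2},{"slide":[0,0,0],"angular":[0,0,0],"claw":-0.3},{"slide":[0,0,0],"angular":[0,0,0],"claw":-0.4},{"slide":[0,0,0],"angular":[0,0,0],"claw":-0.5},{"slide":[0,0,0],"angular":[0,0,0],"claw":-1},{"slide":[0,0,0],"angular":[0,0,0],"claw":-1},{"slide":[0,0,0],"angular":[0,0,0],"claw":-1},{"slide":[0,0,0],"angular":[0,0,0],"claw":-1},{"slide":[0,0,0],"angular":[0,0,0],"claw":-1}]' 30
```

```text
t: 13.23
tcp_pos: [0.5075, -0.206, 0.0278]
tool_rot: [0.834, 0.552, 0.0, 0.002]
force: [-0.0, -0.7, 0.5]
finger_gap: 0.999
gripper_force: 0.0
t: 14.07
tcp_pos: [0.5074, -0.2066, 0.0274]
tool_rot: [0.834, 0.551, 0.0, 0.002]
force: [-0.8, 0.9, 6.2]
finger_gap: 0.273
gripper_force: 29.3
```

```bash
python3 -m creep '[{"slide":[0,0,-1],"angular":[0,0,0],"claw":-1},{"slide":[0,0,-3],"angular":[0,0,0],"claw":-1},{"slide":[0,0,-3.5],"angular":[0,0,0],"claw":-1},{"slide":[0,0,-3.5],"angular":[0,0,0],"claw":-1},{"slide":[0,0,-3.5],"angular":[0,0,0],"claw":-1},{"slide":[0,0,-3],"angular":[0,0,0],"claw":-1}]'; python3 -c "
from h import *
delta([.497,-.033,.205])"
```

```text
t: 14.57
tcp_pos: [0.5069, -0.2059, 0.2044]
tool_rot: [0.834, 0.551, 0.0, 0.002]
force: [1.6, -1.2, -1.3]
finger_gap: 0.267
gripper_force: 29.7
slide cm [15.52 -7.69 -0.12] tcp [ 0.5069 -0.2059  0.2044]
```

```bash
python3 -m creep '[{"slide":[2.6,-1.28,0],"angular":[0,0,0],"claw":-1},{"slide":[2.6,-1.28,0],"angular":[0,0,0],"claw":-1},{"slide":[2.6,-1.28,0],"angular":[0,0,0],"claw":-1},{"slide":[0,0,0],"angular":[0,0,0],"claw":-1},{"slide":[0,0,0],"angular":[0,0,0],"claw":-1},{"slide":[0,0,0],"angular":[0,0,0],"claw":-1}]'; python3 -c "
from h import *
shot('w9')";python3 -m creep '[{"slide":[2.6,-1.28,0],"angular":[0,0,0],"claw":-1},{"slide":[2.6,-1.28,0],"angular":[0,0,0],"claw":-1},{"slide":[2.6,-1.28,0],"angular":[0,0,0],"claw":-1},{"slide":[0,0,0],"angular":[0,0,0],"claw":-1},{"slide":[0,0,0],"angular":[0,0,0],"claw":-1},{"slide":[0,0,0],"angular":[0,0,0],"claw":-1}]'
python3 - <<'E'
from h import *
shot('w10')
e={}
for n in('w9','w10'):
    im,c=load(n)
    for b in blobs(im,160,600):
        (x,y),a,t=cv2.fitEllipse(b);print(n,np.round([x,y,*a,t],1),cv2.contourArea(b),cv2.boundingRect(b))
cv2.imwrite('pics/m10.png',np.hstack([cv2.resize(cv2.imread(f'pics/{n}.png'),(400,300)) for n in('w9','w10')]))
E
```

```text
t: 15.07
tcp_pos: [0.5024, -0.1194, 0.2018]
tool_rot: [0.834, 0.552, 0.0, 0.002]
force: [0.3, -0.8, -0.6]
finger_gap: 0.269
gripper_force: 29.7
t: 15.62
tcp_pos: [0.4981, -0.0335, 0.2014]
tool_rot: [0.834, 0.551, 0.0, 0.002]
force: [0.0, 0.2, 0.7]
finger_gap: 0.268
gripper_force: 29.7
w9 [343.7 247.4  39.2  89.  121.3] 2491.5 (298, 220, 90, 58)
w10 [343.9 247.3  38.2  92.1 122.3] 2493.0 (295, 220, 93, 60)
w10 [306.3  82.1  99.3 106.2 176.1] 8276.5 (257, 29, 100, 107)
w10 [523.7  58.9 125.  147.4  63.1] 9630.5 (457, 0, 141, 129)
```

View pics/m10.png

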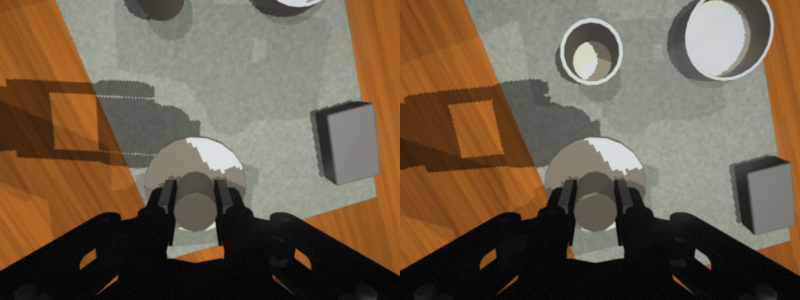

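The lid is held level. Its flange front edge is at row 220 and its sides at columns 232 and 394. The rim in w10 is at (306,82), clear ahead of it.

Run:
```python
from h import *
im,c10=load('w10');_,c6=load('w6');j=json.load(open('w10.json'));A=R.from_quat(j['tool_rot']);p=np.array(j['tcp_pos'])
print('rim tri',tri(c6,[[312.4,79.5]],c10,[[306.3,82.1]]),plane(c6,[[312.4,79.5]],.106),plane(c10,[[306.3,82.1]],.106))
zt=p[2]-.0074
print('flange front/left/right in tool mm',(A.inv().apply(plane(c10,[[313,220],[232,292],[394,292]],zt)-p)*1000).round(1))
g=im.min(2)
# rim ellipse with other thresholds
for th in (150,165,175):
    for b in blobs(im,th,600):
        (x,y),a,t=cv2.fitEllipse(b)
        if abs(x-306)<15 and abs(y-82)<15: print(th,x,y,a)
print(manip.sense()['tcp_pos'],p)
```

```text
rim tri (array([0.53404121, 0.05470041, 0.09987343]), np.float64(0.00023642371281397287)) [[0.53374316 0.05387847 0.106     ]] [[0.53378769 0.0541269  0.106     ]]
flange front/left/right in tool mm [[ 34.1   1.5   7.3]
 [  4.1 -31.5   7.3]
 [  4.   34.7   7.5]]
150 306.269775390625 81.99473571777344 (99.7558364868164, 106.58526611328125)
165 306.2148742675781 82.10515594482422 (99.16373443603516, 105.95549774169922)
175 306.1737365722656 82.10747528076172 (98.82315063476562, 105.27577209472656)
[ 0.49816502 -0.03376331  0.20136303] [ 0.49814753 -0.03349583  0.20135202]
```

```bash
python3 -m creep '[{"slide":[2.36,-0.08,0.4],"angular":[0,0,0],"claw":-1},{"slide":[2.36,-0.08,0.4],"angular":[0,0,0],"claw":-1},{"slide":[2.36,-0.08,0.4],"angular":[0,0,0],"claw":-1},{"slide":[2.36,-0.08,0.4],"angular":[0,0,0],"claw":-1},{"slide":[0,0,2],"angular":[0,0,0],"claw":-1},{"slide":[0,0,1.8],"angular":[0,0,0],"claw":-1},{"slide":[0,0,0],"angular":[0,0,0],"claw":-1},{"slide":[0,0,0],"angular":[0,0,0],"claw":-1},{"slide":[0,0,0],"angular":[0,0,0],"claw":-1}]'
python3 - <<'E'
from h import *
t=np.radians(66.8);x=np.array([np.cos(t),np.sin(t),0]);y=np.array([x[1],-x[0],0]);z=np.array([0,0,-1.])
delta([.5324,.0546,.1194],R.from_matrix(np.c_[x,y,z]))
im=shot('w11');S=viewer.snapshot('scene')
a=cv2.resize(im[180:420,180:460],(466,400));b=cv2.resize(S[160:280,350:450],(333,400),interpolation=cv2.INTER_CUBIC)
cv2.imwrite('pics/m11.png',np.hstack([a,b]))
E
```

```text
t: 16.42
tcp_pos: [0.5324, 0.0545, 0.1477]
tool_rot: [0.835, 0.551, 0.0, 0.002]
force: [0.2, -0.0, -1.5]
finger_gap: 0.269
gripper_force: 29.7
slide cm [ 0.01 -0.02  2.83] tcp [0.5324 0.0545 0.1477]
angular [0.004 0.002 0.   ]
```

View pics/m11.png

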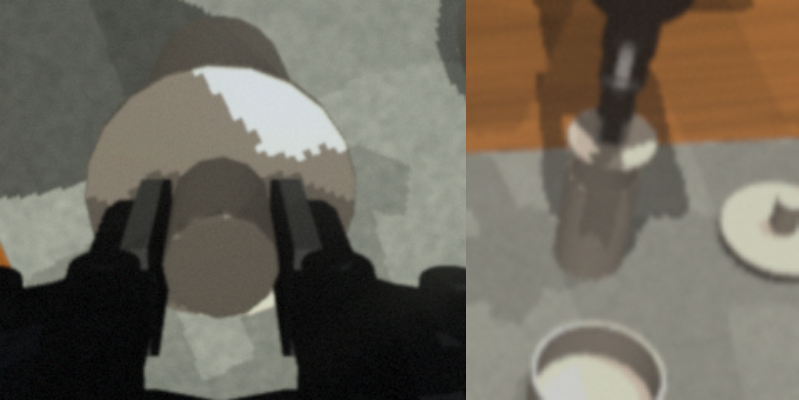

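The lid sits centred over the pot in both panes. The wrist pane shows the pot's side symmetric behind the flange, and the scene pane shows it directly below. I'll lower in small steps.

```bash
python3 -m creep '[{"slide":[0,0,0.9],"angular":[0,0,0],"claw":-1},{"slide":[0,0,0.7],"angular":[0,0,0],"claw":-1},{"slide":[0,0,0],"angular":[0,0,0],"claw":-1},{"slide":[0,0,0],"angular":[0,0,0],"claw":-1}]'; for i in 1; do python3 -m creep '[{"slide":[0,0,0.15],"angular":[0,0,0],"claw":-1},{"slide":[0,0,0.15],"angular":[0,0,0],"claw":-1},{"slide":[0,0,0],"angular":[0,0,0],"claw":-1},{"slide":[0,0,0],"angular":[0,0,0],"claw":-1}]'; done; python3 -m creep '[{"slide":[0,0,0.15],"angular":[0,0,0],"claw":-1},{"slide":[0,0,0],"angular":[0,0,0],"claw":-1},{"slide":[0,0,0],"angular":[0,0,0],"claw":-1}]'
```

```text
t: 16.85
tcp_pos: [0.5311, 0.0556, 0.1306]
tool_rot: [0.834, 0.551, -0.001, 0.001]
force: [0.2, -0.2, -1.5]
finger_gap: 0.266
gripper_force: 29.7
t: 17.18
tcp_pos: [0.5317, 0.0556, 0.1281]
tool_rot: [0.834, 0.551, 0.0, 0.002]
force: [0.4, -0.5, -0.8]
finger_gap: 0.268
gripper_force: 29.7
t: 17.43
tcp_pos: [0.5316, 0.0556, 0.1266]
tool_rot: [0.834, 0.551, 0.0, 0.002]
force: [-0.1, -0.1, -1.2]
finger_gap: 0.267
gripper_force: 29.7
```

```bash
python3 -m creep '[{"slide":[0,0,0.15],"angular":[0,0,0],"claw":-1},{"slide":[0,0,0],"angular":[0,0,0],"claw":-1},{"slide":[0,0,0],"angular":[0,0,0],"claw":-1}]'|grep -E 'pos|^force'; python3 -m creep '[{"slide":[0,0,0.15],"angular":[0,0,0],"claw":-1},{"slide":[0,0,0],"angular":[0,0,0],"claw":-1},{"slide":[0,0,0],"angular":[0,0,0],"claw":-1}]'|grep -E 'pos|^force'
```

```text
tcp_pos: [0.5316, 0.0555, 0.125]
force: [-0.2, -0.3, -0.6]
tcp_pos: [0.5316, 0.0555, 0.1235]
force: [0.2, 0.1, -1.1]
```

Four millimetres into the mouth with no contact, so the plug is in. Continuing down.

```bash
python3 -m creep '[{"slide":[0,0,0.2],"angular":[0,0,0],"claw":-1},{"slide":[0,0,0],"angular":[0,0,0],"claw":-1},{"slide":[0,0,0],"angular":[0,0,0],"claw":-1}]'|grep -E 'pos|^force'; python3 -m creep '[{"slide":[0,0,0.12],"angular":[0,0,0],"claw":-1},{"slide":[0,0,0],"angular":[0,0,0],"claw":-1},{"slide":[0,0,0],"angular":[0,0,0],"claw":-1}]'|grep -E 'pos|^force'; python3 -m creep '[{"slide":[0,0,0.1],"angular":[0,0,0],"claw":-1},{"slide":[0,0,0],"angular":[0,0,0],"claw":-1},{"slide":[0,0,0],"angular":[0,0,0],"claw":-1}]'|grep -E 'pos|^force'
```

```text
tcp_pos: [0.5315, 0.0555, 0.1215]
force: [-0.4, -0.7, -0.1]
tcp_pos: [0.5316, 0.0555, 0.1204]
force: [-0.2, 0.2, -0.6]
tcp_pos: [0.5318, 0.0555, 0.1195]
force: [-0.1, -0.2, 0.1]
```

```bash
python3 -m creep '[{"slide":[0,0,0.08],"angular":[0,0,0],"claw":-1},{"slide":[0,0,0],"angular":[0,0,0],"claw":-1},{"slide":[0,0,0],"angular":[0,0,0],"claw":-1}]'|grep -E 'pos|^force'; python3 -m creep '[{"slide":[0,0,0.06],"angular":[0,0,0],"claw":-1},{"slide":[0,0,0],"angular":[0,0,0],"claw":-1},{"slide":[0,0,0],"angular":[0,0,0],"claw":-1}]'|grep -E 'pos|^force'
```

```text
tcp_pos: [0.5318, 0.0555, 0.1194]
force: [-1.5, -0.9, 4.8]
tcp_pos: [0.5318, 0.0555, 0.1194]
force: [-1.9, 0.1, 8.9]
```

Contact came at TCP z = 0.1194, exactly the expected seated height. I'll release gently and back straight up.

```bash
python3 -m creep '[{"slide":[0,0,0],"angular":[0,0,0],"claw":-0.44},{"slide":[0,0,0],"angular":[0,0,0],"claw":-0.4},{"slide":[0,0,0],"angular":[0,0,0],"claw":-0.3},{"slide":[0,0,0],"angular":[0,0,0],"claw":0},{"slide":[0,0,0],"angular":[0,0,0],"claw":0.3},{"slide":[0,0,0],"angular":[0,0,0],"claw":0.3},{"slide":[0,0,0],"angular":[0,0,0],"claw":0.3}]' 20; python3 -m creep '[{"slide":[0,0,-1],"angular":[0,0,0],"claw":0.3},{"slide":[0,0,-2],"angular":[0,0,0],"claw":0.3},{"slide":[0,0,-3],"angular":[0,0,0],"claw":0.3},{"slide":[0,0,-3],"angular":[0,0,0],"claw":0.3},{"slide":[-3,0,-2],"angular":[0,0,0],"claw":0.3},{"slide":[-3,0,0],"angular":[0,0,0],"claw":0.3},{"slide":[-3,0,0],"angular":[0,0,0],"claw":0.3},{"slide":[0,0,0],"angular":[0,0,0],"claw":0.3},{"slide":[0,0,0],"angular":[0,0,0],"claw":0.3},{"slide":[0,0,0],"angular":[0,0,0],"claw":0.3}]'
python3 - <<'E'
from h import *
im=shot('w12');c=cam('wrist',json.load(open('w12.json')))
for b in blobs(im,110,600)+blobs(im,160,300):
    (x,y),a,t=cv2.fitEllipse(b);print(np.round([x,y,*a,t],1),cv2.contourArea(b),plane(c,[[x,y]],.112).round(4))
E
```

```text
t: 19.77
tcp_pos: [0.5316, 0.0555, 0.1178]
tool_rot: [0.834, 0.551, -0.0, 0.002]
force: [0.4, 1.1, 0.0]
finger_gap: 0.655
gripper_force: 0.0
t: 20.6
tcp_pos: [0.4963, -0.0269, 0.2287]
tool_rot: [0.834, 0.551, 0.0, 0.002]
force: [-0.5, -0.1, 0.1]
finger_gap: 0.649
gripper_force: 0.0
[586.3 366.8  22.8  48.8  80.4] 770.5 [[ 0.6484 -0.2042  0.112 ]]
[559.4 292.   30.8  48.4  11.3] 720.0 [[ 0.6437 -0.1357  0.112 ]]
[366.5 164.2 411.  465.6 127.5] 120429.0 [[0.5489 0.0022 0.112 ]]
[3.121e+02 9.270e+01 1.061e+02 1.126e+02 2.000e-01] 9376.5 [[0.5337 0.0562 0.112 ]]
[511.   67.4 118.3 136.3  40.2] 8237.0 [[0.6517 0.022  0.112 ]]
```

Run:
```python
from h import *
im,c=load('w12')
b=min(blobs(im,160,300),key=lambda b:abs(cv2.boundingRect(b)[0]-260));x,y,w,h=cv2.boundingRect(b)
P=plane(c,[[x,92],[x+w-1,92],[312,y],[312,y+h-1]],.112);print(np.linalg.norm(P[0]-P[1]),np.linalg.norm(P[2]-P[3]))
S=viewer.snapshot('scene');T=viewer.snapshot('top')
for n,I in(('scene',S),('top',T)):
    k=cam(n);M=np.linalg.inv(np.array(k['T']));q=M[:3,:3]@np.array([.5337,.0555,.112])+M[:3,3];f=240/np.tan(np.radians(k['fov_y'])/2)
    u,v=k['cx']+f*q[0]/-q[2],k['cy']-f*q[1]/-q[2];print(n,u,v)
    for th in(140,175,185):
        for b in blobs(I,th,80):
            (a,d),ax,t=cv2.fitEllipse(b)
            if np.hypot(a-u,d-v)<20: print(th,a,d,ax,t,tri(k,[[a,d]],c,[[312.1,92.7]]) if n=='scene' else '')
```

```text
0.06563927575294419 0.06605369520395088
scene 391.99551987525575 209.38469723337607
140 392.588623046875 209.27157592773438 (16.310787200927734, 25.183259963989258) 97.68596649169922 (array([0.5337605 , 0.05656472, 0.11234509]), np.float64(0.0008111295790688064))
175 392.11163330078125 208.89761352539062 (13.178352355957031, 21.32495880126953) 101.16925048828125 (array([0.53352129, 0.05585488, 0.11351097]), np.float64(0.00045939808336668695))
top 226.9118087572565 254.50897600755889
```

Two views put the flange top at z = 0.112, the seated height, and it is round with equal extents, so it is level. Handing in.

```bash
python3 -c "
from station import ticket
print(ticket.sign_off())"
```

```text
the job is handed in; nothing more can be done
None
```

The pot is standing upright on the board with its small lid fully seated and level by camera measurement, and I handed the job in at about 20.7 s; the hand-in gave no verdict.

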